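# Load the dowel jig's template and hold its sprung jaw open at the mark

### The arm

A 6-joint arm with a two-finger parallel gripper is mounted at the origin on the work surface. World frame = base frame: x ahead of the robot, y to its left, z up, the work surface at z = 0. Lengths are in m, angles in rad, forces in N, time in s.
With the tool pointing down it reaches from about 0.375 to 0.975 m from the base axis. Payload 3.8 kg.
Tool frame: the origin (TCP) lies between the finger pads; the fingertips stand tip_reach ahead of it and the grasp point (between the pads) lies 8 mm behind it (tip_reach is the distance from the TCP to the fingertips, in m); z points along the fingers, y is the line along which they close (so a half turn about z gives the same grasp; the last joint's range is limited). The gripper opens to 88 mm and grips with 3 to 60 N. Pads are 18 mm wide; open, the fingers measure 123 mm over their backs; the gripper's body (75 mm by 187 mm) begins 45 mm behind the grasp point.
Start: joints at [1.108, 0.264, 1.604, -0, 1.274, -0.037], TCP at [0.279, 0.615, 0.25] pointing down, gripper open.
Joint ranges: [-2.63, 2.63], [-0.94, 2.18], [0.31, 2.57], [-1.31, 4.45], [0, 2.66], [-2.55, 2.55]. Speed limits (rad/s): [2.57, 2.57, 3.14, 3.14, 3.14, 3.14].

### API

Orientations are given as a 3x3 rotation matrix whose columns are the frame's x, y, z axes.
In Python, from bench import * gives the robot as it stands.
- The arm moves only by the shell command python3 -m handwheel 'ROWS' [FORCE]. ROWS is JSON, a list that holds one entry, the list of rows, each a list of 7 numbers: the shift along the world's x, y, z as a fraction of full scale, then the turn, a rotation vector about the world's x, y, z as a fraction of full scale, then the closure, from -1 (fully open) to 1 (shut). A call has 1 to 5 rows; each row shifts and turns the commanded pose from where the row before left it; what a row does not reach is not made up. Full scale, the value 1, is 0.025 m for a shift and 0.1 rad for a turn. A row lasts 1/8 s, in which the tool goes at most 62.5 mm and 10.7 degrees, less where a joint would pass 70% of its speed; a pose out of reach is approached as far as the arm can. A call with a number of a shift or a turn outside -1 to 1 is refused whole. A call with a gripper value outside its range is refused whole. The fingers move at their own pace and stop on an object; FORCE is the grip in N (left out, the last holds). Time passes only in rows, so rows that do not move let the fingers close. It gives the time, the measured TCP pose, the force, the opening and the grip force at its end, in the units of the state.
- get_state(): the state, without advancing time (a new reading comes with each control period).
- camera(name): name is "scene" or "top" or "wrist"; returns a dict with "image" (480x640x3 uint8, red, green, blue), "camera_matrix" (3x3 intrinsics, pixels), "T" (4x4, takes a point from camera to world coordinates); the wrist camera has in their place "mount" (4x4, takes a point from camera to tool coordinates, whose origin is the TCP and whose axes are the flange's). Camera axes: x right, y down, z forward; pixel columns grow to the right and rows downward; lengths in m; the calibration is good to about 2 mm. A picture is of the moment at which its call begins: read the wrist's pose just before it. There is no depth.
- job_done(): hands the job in; it is judged then, once.
The state is a dict: "time_s": time; "joints": joint angles; "dq": joint speeds; "tau": joint torques, N m; "position": TCP position; "ee_rot": TCP orientation; "contact_force": force on the tool from outside, world axes, zero at the start; "wrist_torque": the same for the moment, N m; "finger_gap": finger opening in m; "grasp_force": force on a finger pad.
Only numpy, scipy, OpenCV 4.12 (cv2) and the standard library are available. Lean on these libraries where they do the work, as an engineer would, in place of code of your own. Each camera call takes 0.05 s, during which the arm holds its last target. There are 200 camera calls.

### The job

Get the dowel drilling jig ready for its next stick of wood: lower the loose drilling template gently over the jig's two pins until it lies flush on its supports, and let go of it. Then pull the spring-loaded jaw out by its upright grip until the jaw's pointer is level with the line on the small steel mark block, and keep it there: finish while still holding the jaw at the line, because it springs back when released. Leave the other things on the bench where they are.

Things in the scene. Friction and masses are not known exactly. Their poses are not given: they have to be found in the camera images.
- jig: Dowel jig screwed to the bench. Origin on the bench, z up; plywood base x -155 to 115, y +-85, 18 mm thick. Two pillars (20 x 25, tops 42 mm above the bench) at x 60, y +-45, each with a 10 mm pin, tapered to 5 at its top (64 mm above the bench); wooden fence at x 95 to 110, also 42 high, supports the template too. Jaw slides out towards -x. Stands left or right, the template on the other side.
- seat (a point): Point midway between the pins' feet at the height of the pillar tops (jig frame 60, 0, 42 mm), axes as the jig's: the template's origin belongs here, its y axis along the jig's y axis, either way round.
- template: Loose drilling template, 0.3 to 0.5 kg: aluminium plate 90 (x) x 120 (y) x 12 mm, two 12 mm through holes at x 0, y +-45; four small bushings 2 mm proud of its top at x +-30, y +-20. Upright dark wooden grip on its middle, 16 thick (x), 44 long (y), from 12 to 47 mm above the origin. Origin: centre of the underside, z up; starts flat on the bench. Same after a half turn.
- jaw: The jig's spring jaw: aluminium tongue 170 (x) x 56 (y) x 12 mm, axes as the jig's, origin under its centre, at jig (-10, 0, 18) mm when fully in (at rest, the start). Slides up to 70 mm along the jig's -x; the spring pulls back with 5.5 N at rest plus 0.9 N per 10 mm (9 N at 40 mm): it returns when let go. Tongue top and the guides beside it: 30 mm above the bench.
- jaw_grip (a point): Point in the jaw's upright dark wooden grip, a bar 14 mm thick (x) and 50 long (y) that rises from the tongue (30 mm above the bench) to 75 mm above the bench. The point is on its mid-plane, 62 mm above the bench, at jig x -65, y 0 when fully in; moves with the jaw.
- pointer (a point): Outer tip of the thin dark steel pointer (3 mm wide in x, top 34 mm above the bench) that sticks out of the jaw on the jig's +y side, to jig y 52 mm; at jig x -30 when the jaw is fully in; moves with the jaw.
- mark: Small steel mark block fixed on the jig's base beside the pointer's path, 16 (x) x 24 (y) x 14 mm, with a 2 mm wide dark line across its top at its x = 0. Axes as the jig's; origin under its centre, on the base at jig y 67 mm; its jig x differs each time (22 to 45 mm of pull). Pointer and line are level when their positions along the jig's x axis agree.
- wrench: Bystander: steel open-end wrench, 130 mm long, lying about 100 mm beyond the template (on the template's +x side). Leave it.
- screwdriver: Bystander: screwdriver, 180 mm long, lying on the bench between jig and template, pointing away from the robot. Leave it.
- stick: Bystander: pine stick 22 x 150 x 20 mm lying at the back of the bench, the next piece to be drilled. Leave it.
- glue: Bystander: white glue bottle, 56 mm in diameter, 110 mm high, at the back right. Leave it.
- screws: Bystander: clear jar 66 mm in diameter, 80 mm high, at the back left. Leave it.
- tape: Bystander: black tape measure, 65 x 60 x 35 mm, in front of the robot's base. Leave it.
Things that resemble listed ones, but are neither listed nor needed, are in the scene too. Of the things shaped like the template, the aluminium one is meant.

How it is judged:
By the outcome, as a careful person would: the job done as asked, in the order asked, and still so for the second after the job is handed in, while the arm keeps its last pose, push and grip.
It also fails if it takes over 61 s, if anything falls off the work surface, if the arm or the gripper's body presses on something with over 40 N, if the wrist force passes 120 N, or if a joint passes its speed limit or range.

## Working session

There is one attempt and no reset: what is moved stays moved. The work goes in short steps, Python scripts to look and compute and a shell command to move; the robot and the scene stay as the last step left them, time stands still between calls to the robot, and variables do not carry over. Pictures are saved under pics/ and viewed, at most 10 in all, crops included, and the job is handed in when it is done.

```bash
mkdir -p pics; ls; cat > h.py <<'E'
from bench import *
import numpy as np, cv2
def shot(n,f):
    s=get_state(); c=camera(n); cv2.imwrite(f'pics/{f}.png',c['image'][:,:,::-1]); K=np.array(c['camera_matrix'])
    if 'T' in c: T=np.array(c['T'])
    else:
        W=np.eye(4); W[:3,:3]=s['ee_rot']; W[:3,3]=s['position']; T=W@np.array(c['mount'])
    np.savez(f'pics/{f}.npz',K=K,T=T); return c['image'],K,T
def load(f):
    d=np.load(f'pics/{f}.npz'); return cv2.imread(f'pics/{f}.png')[:,:,::-1],d['K'],d['T']
def ray(K,T,uv,z):
    d=T[:3,:3]@np.linalg.inv(K)@np.array([uv[0],uv[1],1.]); o=T[:3,3]
    return o+d*(z-o[2])/d[2]
def proj(K,T,P):
    p=np.linalg.inv(T)@np.append(P,1); q=K@p[:3]; return q[:2]/q[2]
E
python3 - <<'E'
from h import *
s=get_state(); print({k:np.round(v,3) for k,v in s.items()}); 
import bench; print([x for x in dir(bench) if x[0]!='_'])
for n in('top','scene'):
    i,K,T=shot(n,n+'0'); print(K,T)
E
```

```text
pics
{'time_s': np.float64(0.0), 'joints': array([ 1.108,  0.265,  1.605, -0.   ,  1.274, -0.037]), 'dq': array([ 0.001, -0.001, -0.   ,  0.001,  0.   , -0.001]), 'tau': array([ 4.0000e-03, -5.0209e+01, -3.5689e+01,  7.3000e-02,  2.9000e-02,
       -0.0000e+00]), 'position': array([0.279, 0.614, 0.248]), 'ee_rot': array([[-0.911,  0.413, -0.001],
       [ 0.413,  0.911, -0.002],
       [ 0.   , -0.002, -1.   ]]), 'contact_force': array([-0.725, -0.52 ,  0.423]), 'wrist_torque': array([ 0.031,  0.016, -0.006]), 'grasp_force': np.float64(0.0), 'finger_gap': np.float64(0.088)}
['IKError', 'camera', 'get_state', 'job_done', 'tip_reach']
[[477.56675397   0.         317.31890949]
 [  0.         477.56675397 226.41296719]
 [  0.           0.           1.        ]] [[ 2.83639264e-03 -9.82722204e-01  1.85064921e-01  3.65096989e-01]
 [-9.99849503e-01  3.80437187e-04  1.73443450e-02  3.58106794e-02]
 [-1.71150785e-02 -1.85086265e-01 -9.82573228e-01  1.17263045e+00]
 [ 0.00000000e+00  0.00000000e+00  0.00000000e+00  1.00000000e+00]]
[[488.4562968    0.         322.09287346]
 [  0.         488.4562968  242.91183368]
 [  0.           0.           1.        ]] [[ 1.77397642e-01  5.43989874e-01 -8.20125048e-01  1.26545426e+00]
 [ 9.84139094e-01 -9.85369092e-02  1.47515155e-01 -9.50189462e-02]
 [-5.65836830e-04 -8.33285962e-01 -5.52841917e-01  5.45649739e-01]
 [ 0.00000000e+00  0.00000000e+00  0.00000000e+00  1.00000000e+00]]
```

View pics/top0.png

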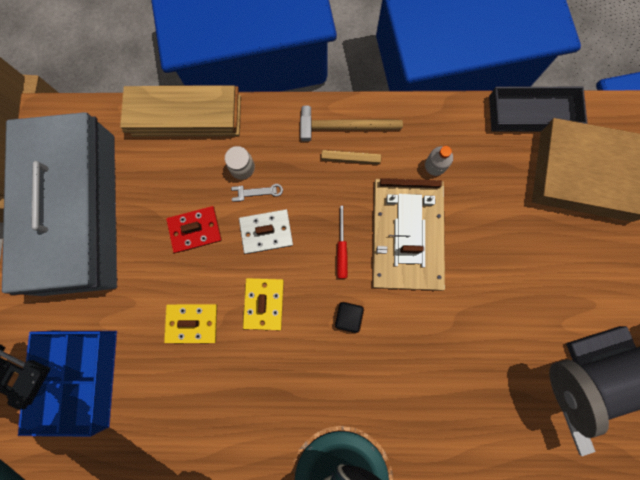

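View pics/scene0.png

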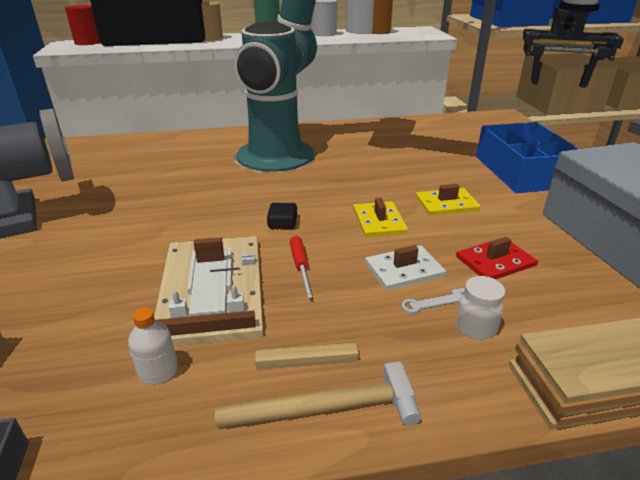

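The top view shows the aluminium template at (265,230) and the jig at (410,235). The jig's fence is on the far side, with its pins at about (391,199) and (429,199), the mark at (382,250) and the pointer at (398,236). The scene view agrees: the template is at (405,266) and the jig at (212,285).

```bash
python3 - <<'E'
from h import *
print(tip_reach)
i,K,T=load('top0')
hsv=cv2.cvtColor(i,cv2.COLOR_RGB2HSV)
m=((hsv[:,:,1]<45)&(hsv[:,:,2]>120)).astype(np.uint8)
m[:, :225]=0; m[:200]=0; m[265:]=0; m[:,305:]=0
m=cv2.morphologyEx(m,cv2.MORPH_CLOSE,np.ones((9,9)))
c=max(cv2.findContours(m,0,1)[0],key=cv2.contourArea)
b=cv2.boxPoints(cv2.minAreaRect(c)); P=np.array([ray(K,T,p,.012) for p in b]); print('templ',P.mean(0),P,np.linalg.norm(P[1]-P[0]),np.linalg.norm(P[2]-P[1]))
e=P[1]-P[0] if np.linalg.norm(P[1]-P[0])>np.linalg.norm(P[2]-P[1]) else P[2]-P[1]; print('long axis deg',np.degrees(np.arctan2(e[1],e[0])))
for n,p,z in [('c1',(376,181),.018),('c2',(444,183),.018),('c3',(444,290),.018),('c4',(374,288),.018),('pinL',(391,199),.05),('pinR',(429,199),.05),('grip',(411,249),.075),('mark',(382,250),.032),('ptr',(390,236),.034)]:
    print(n,ray(K,T,p,z).round(4))
E
```

```text
0.011
templ [0.57179542 0.18519955 0.012     ] [[0.60565536 0.25370253 0.012     ]
 [0.62688707 0.13401051 0.012     ]
 [0.53771759 0.11752654 0.012     ]
 [0.51692166 0.23555863 0.012     ]] 0.12156053992499918 0.0906803003665101
long axis deg -79.9411536050485
c1 [ 0.698  -0.0902  0.018 ]
c2 [ 0.6925 -0.2592  0.018 ]
c3 [ 0.4278 -0.247   0.018 ]
c4 [ 0.4323 -0.0801  0.018 ]
pinL [ 0.6438 -0.1219  0.05  ]
pinR [ 0.6436 -0.2132  0.05  ]
grip [ 0.5186 -0.1615  0.075 ]
mark [ 0.5222 -0.0997  0.032 ]
ptr [ 0.556  -0.1194  0.034 ]
```

```bash
R='x'
python3 -m handwheel '[[[0.65,-0.95,0,0,0,-0.54,-1],[0.65,-0.95,0,0,0,-0.54,-1],[0.65,-0.95,0,0,0,-0.54,-1],[0.65,-0.95,0,0,0,-0.54,-1],[0.65,-0.95,0,0,0,-0.54,-1]]]'
python3 -m handwheel '[[[0.65,-0.95,0,0,0,-0.54,-1],[0.65,-0.95,0,0,0,-0.54,-1],[0.65,-0.95,0,0,0,-0.54,-1],[0.65,-0.95,0,0,0,-0.54,-1],[0.65,-0.95,0,0,0,-0.54,-1]]]'
python3 -m handwheel '[[[0.65,-0.95,0,0,0,-0.54,-1],[0.65,-0.95,0,0,0,-0.54,-1],[0.65,-0.95,0,0,0,-0.54,-1],[0.65,-0.95,0,0,0,-0.54,-1],[0.65,-0.95,0,0,0,-0.54,-1]]]'
python3 -m handwheel '[[[0.65,-0.95,0,0,0,-0.54,-1],[0.65,-0.95,0,0,0,-0.54,-1],[0.65,-0.95,0,0,0,-0.54,-1],[0,0,0,0,0,0,-1]]]'
python3 - <<'E'
from h import *
s=get_state(); print(s['time_s'],np.round(s['position'],4),np.round(s['ee_rot'],3),np.round(s['joints'],2))
shot('wrist','w1')
E
```

```text
time_s: 0.72
position: [0.3603, 0.4949, 0.2491]
ee_rot: [[-0.766, 0.642, -0.001], [0.642, 0.766, -0.001], [-0.0, -0.001, -1.0]]
contact_force: [-0.1, 0.4, 0.7]
finger_gap: 0.0882
grasp_force: 0.0
time_s: 1.35
position: [0.4415, 0.3762, 0.2491]
ee_rot: [[-0.567, 0.823, -0.001], [0.823, 0.567, -0.001], [-0.0, -0.001, -1.0]]
contact_force: [0.5, 0.5, 0.3]
finger_gap: 0.0881
grasp_force: 0.0
time_s: 1.98
position: [0.5226, 0.2575, 0.2491]
ee_rot: [[-0.327, 0.945, -0.001], [0.945, 0.327, -0.0], [-0.0, -0.001, -1.0]]
contact_force: [-0.3, 0.1, 0.1]
finger_gap: 0.0882
grasp_force: 0.0
time_s: 2.48
position: [0.5718, 0.1857, 0.249]
ee_rot: [[-0.17, 0.985, -0.001], [0.985, 0.17, -0.001], [-0.0, -0.001, -1.0]]
contact_force: [0.3, 0.2, 0.2]
finger_gap: 0.0882
grasp_force: 0.0
2.475 [0.5718 0.1857 0.249 ] [[-0.17   0.985 -0.001]
 [ 0.985  0.17  -0.001]
 [-0.    -0.001 -1.   ]] [ 0.27  0.13  1.77 -0.    1.25  0.1 ]
```

View pics/w1.png

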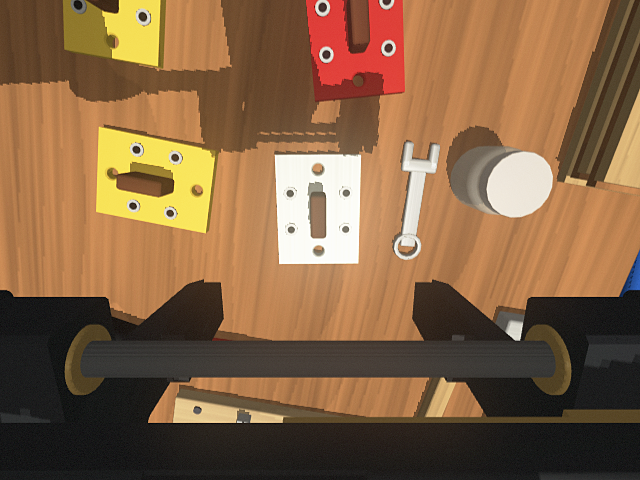

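The wrist view shows the template with holes at (318,169) and (318,251), grip top near (318,213), and nearly aligned with the tool.

```bash
python3 - <<'E'
from h import *
i,K,T=load('w1')
hsv=cv2.cvtColor(i,cv2.COLOR_RGB2HSV)
m=((hsv[:,:,1]<60)&(hsv[:,:,2]>100)).astype(np.uint8); m[:, :260]=0; m[:,375:]=0; m[:140]=0; m[280:]=0
m=cv2.morphologyEx(m,cv2.MORPH_CLOSE,np.ones((13,13)))
c=max(cv2.findContours(m,0,1)[0],key=cv2.contourArea)
b=cv2.boxPoints(cv2.minAreaRect(c)); P=np.array([ray(K,T,p,.012) for p in b]); print(b);print('plate',P.mean(0),np.linalg.norm(P[1]-P[0]),np.linalg.norm(P[2]-P[1]))
h1,h2=ray(K,T,(318,169),.012),ray(K,T,(318.5,251),.012)
print(h1,h2,(h1+h2)/2,np.linalg.norm(h1-h2),np.degrees(np.arctan2(*(h1-h2)[[1,0]])))
d=((hsv[:,:,2]<130)&(hsv[:,:,1]>90)).astype(np.uint8); d[:, :300]=0; d[:,335:]=0; d[:180]=0; d[242:]=0
c=max(cv2.findContours(d,0,1)[0],key=cv2.contourArea); print(cv2.boundingRect(c))
E
```

```text
[[275. 154.]
 [360. 154.]
 [360. 263.]
 [275. 263.]]
plate [0.57160175 0.18486583 0.012     ] 0.08871622784079365 0.12029727565716113
[0.56460469 0.22908256 0.012     ] [0.58042025 0.13986995 0.012     ] [0.57251247 0.18447626 0.012     ] 0.09060364792731654 100.05292055898202
(311, 228, 1, 8)
```

```bash
python3 -m handwheel '[[[0,-0.04,-1,0,0,0,-1],[0,0,-1,0,0,0,-1],[0,0,-1,0,0,0,-1],[0,0,-1,0,0,0,-1],[0,0,-1,0,0,0,-1]]]' 30 | head -2
python3 -m handwheel '[[[0,0,-1,0,0,0,-1],[0,0,-1,0,0,0,-1],[0,0,-1,0,0,0,-1],[0,0,-0.5,0,0,0,-1],[0,0,-0.34,0,0,0,-1]]]'
python3 -m handwheel '[[[0,0,0,0,0,0,1],[0,0,0,0,0,0,1],[0,0,0,0,0,0,1],[0,0,0,0,0,0,1],[0,0,0,0,0,0,1]]]' 30
python3 -m handwheel '[[[0,0,0,0,0,0,1],[0,0,0,0,0,0,1],[0,0,0,0,0,0,1]]]' 30
```

```text
time_s: 3.15
position: [0.5704, 0.1873, 0.1238]
time_s: 3.78
position: [0.5709, 0.1868, 0.0282]
ee_rot: [[-0.173, 0.985, -0.001], [0.985, 0.173, 0.0], [0.0, -0.001, -1.0]]
contact_force: [0.2, 0.1, 0.3]
finger_gap: 0.0883
grasp_force: 0.0
time_s: 4.4
position: [0.5715, 0.1862, 0.029]
ee_rot: [[-0.172, 0.985, 0.0], [0.985, 0.172, 0.0], [0.0, 0.0, -1.0]]
contact_force: [-0.6, 0.2, -0.3]
finger_gap: 0.0404
grasp_force: 0.0
time_s: 4.78
position: [0.5715, 0.1862, 0.0287]
ee_rot: [[-0.172, 0.985, 0.0], [0.985, 0.172, 0.0], [-0.0, 0.0, -1.0]]
contact_force: [1.0, 0.7, -0.3]
finger_gap: 0.0159
grasp_force: 30.0
```

```bash
python3 -m handwheel '[[[0,0,0.3,0,0,0,1],[0,0,0.7,0,0,0,1],[0,0,1,0,0,0,1],[0,0,1,0,0,0,1],[0,0,1,0,0,0,1]]]' 40 | sed -n '2p;5,6p'
python3 -m handwheel '[[[0.15,-1,1,0,0,-0.12,1],[0.15,-1,1,0,0,-0.12,1],[0.15,-1,1,0,0,-0.12,1],[0.15,-1,1,0,0,-0.12,1],[0.15,-1,0.8,0,0,-0.12,1]]]' | sed -n '2p;5,6p'
python3 -m handwheel '[[[0.15,-1,0,0,0,-0.12,1],[0.15,-1,0,0,0,-0.12,1],[0.15,-1,0,0,0,-0.12,1],[0.15,-1,0,0,0,-0.12,1],[0.15,-1,0,0,0,-0.12,1]]]' | sed -n '2p;5,6p'
python3 -m handwheel '[[[0.15,-1,0,0,0,-0.12,1],[0.15,-1,0,0,0,-0.12,1],[0.15,-1,0,0,0,-0.12,1],[0.15,-1,0,0,0,-0.12,1],[0.15,-1,0,0,0,-0.12,1]]]' | sed -n '2p;5,6p'
python3 -m handwheel '[[[0.15,-1,0,0,0,-0.12,1],[0.15,-1,0,0,0,-0.12,1],[0.15,-1,0,0,0,-0.12,1],[0,0,0,0,0,0,1]]]'
python3 - <<'E'
from h import *
s=get_state(); print(s['time_s'],np.round(s['position'],4),np.round(s['ee_rot'],3),np.round(s['joints'],2))
shot('wrist','w2')
E
```

```text
position: [0.5711, 0.1862, 0.1303]
finger_gap: 0.0157
grasp_force: 40.0
position: [0.59, 0.0604, 0.2509]
finger_gap: 0.0157
grasp_force: 40.0
position: [0.6084, -0.0645, 0.2495]
finger_gap: 0.0158
grasp_force: 40.0
position: [0.6277, -0.1902, 0.2489]
finger_gap: 0.0157
grasp_force: 40.0
time_s: 7.78
position: [0.639, -0.2664, 0.2484]
ee_rot: [[0.046, 0.999, -0.0], [0.999, -0.046, -0.0], [-0.0, 0.0, -1.0]]
contact_force: [0.1, 0.4, -5.2]
finger_gap: 0.0156
grasp_force: 40.0
7.775 [ 0.639  -0.2664  0.2484] [[ 0.046  0.999 -0.   ]
 [ 0.999 -0.046 -0.   ]
 [-0.     0.    -1.   ]] [-0.43  0.3   1.56 -0.    1.28 -0.39]
```

View pics/w2.png

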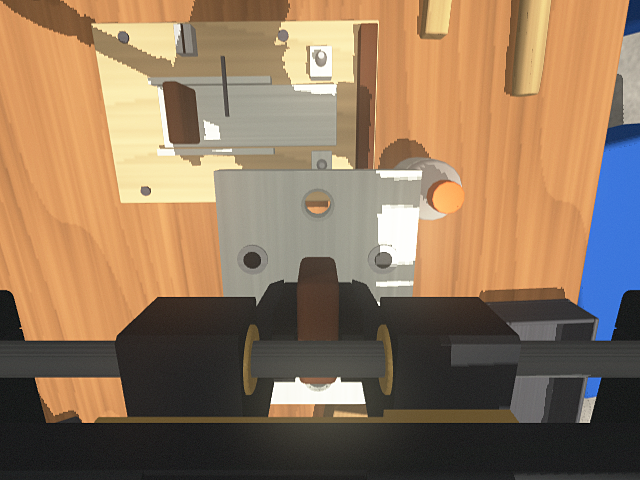

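The wrist view shows the held template with its +y hole at (317,203). The jig's pins are at about (320,57) and (322,162), the pointer at (225,85), the mark at (184,40), and the jaw grip at (182,112).

```bash
python3 - <<'E'
from h import *
i,K,T=load('w2'); print(K,T)
c=i[10:230,100:400]; cv2.imwrite('pics/w2c.png',cv2.resize(c,None,fx=2.6,fy=2.6,interpolation=cv2.INTER_CUBIC)[:,:,::-1])
E
```

```text
[[345.87350665   0.         317.54051481]
 [  0.         345.87350665 241.25095736]
 [  0.           0.           1.        ]] [[ 9.98881333e-01 -4.55505178e-02 -1.26977795e-02  6.42199660e-01]
 [-4.72872201e-02 -9.61935400e-01 -2.69154613e-01 -1.97609055e-01]
 [ 4.56883941e-05  2.69453961e-01 -9.63013271e-01  3.83572143e-01]
 [ 0.00000000e+00  0.00000000e+00  0.00000000e+00  1.00000000e+00]]
```

View pics/w2c.png

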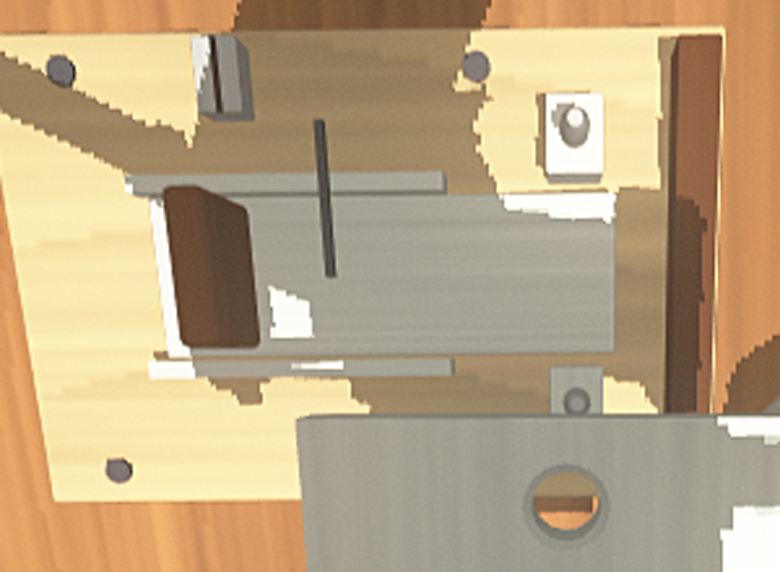

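```bash
cat > m.py <<'E'
from h import *
i,K,T=load('w2')
u=lambda x,y:(x/2.6+100,y/2.6+10)
p1=ray(K,T,u(575,117),.064);p2=ray(K,T,u(577,402),.064)
f2=ray(K,T,u(577,402),.053)
d=p1-p2; yaw=np.arctan2(-d[0],d[1])
print('pins',p1,p2,np.linalg.norm(d),'yaw',np.degrees(yaw),'mid',(p1+p2)/2)
a,b=ray(K,T,u(0,35),.018),ray(K,T,u(725,28),.018); print('edge yaw',np.degrees(np.arctan2(*(b-a)[[1,0]])))
a,b=ray(K,T,u(170,193),.03),ray(K,T,u(445,174),.03)
h=ray(K,T,u(566.5,504),.2484-.0165); R=np.array([[.046,.999],[.999,-.046]]);pos=np.array([.639,-.2664])
print('hole',h,'from tcp world',h[:2]-pos,'tool',R.T@(h[:2]-pos))
ex=np.array([np.cos(yaw),np.sin(yaw)]);o=((p1+p2)/2)[:2]-.06*ex
for n,c,z in[('line',(214.5,74),.032),('line0',(209,38),.032),('line1',(220,110),.032),('ptr',(319,121),.034),('ptr2',(330,277),.034)]:
    q=ray(K,T,u(*c),z); v=q[:2]-o; print(n,q,'jig',v@ex,v@np.array([-ex[1],ex[0]]))
E
python3 m.py
```

```text
pins [ 0.64862108 -0.12598709  0.064     ] [ 0.64534056 -0.2153003   0.064     ] 0.08937344251971874 yaw -2.10355971916376 mid [ 0.64698082 -0.1706437   0.064     ]
edge yaw -2.221895680615128
hole [ 0.64116351 -0.22285921  0.2319    ] from tcp world [0.00216351 0.04354079] tool [0.04359677 0.00015847]
line [ 0.52428265 -0.09935171  0.032     ] jig -0.0652323190110213 0.06674021159574595
line0 [ 0.52407524 -0.08823642  0.032     ] jig -0.06584758769163966 0.07784040086135002
line1 [ 0.52449409 -0.110683    0.032     ] jig -0.06460509420647577 0.05542431943048508
ptr [ 0.55936644 -0.11627968  0.034     ] jig -0.02955081710758325 0.051111428243562844
ptr2 [ 0.55713761 -0.1679065   0.034     ] jig -0.029883139985454263 -0.0005624147245445791
```

```bash
python3 - <<'E'
from h import *
i,K,T=load('w2'); print(ray(K,T,(446,196),.105)); i,K,T=load('top0'); print(ray(K,T,(446,153),.105))
E
python3 -m handwheel '[[[0.06,0.8,0,0,0,0.03,1],[0.06,0.8,0,0,0,0.03,1],[0.06,0.8,-0.5,0,0,0.03,1],[0.06,0.8,-1,0,0,0,1],[0.08,0.69,-1,0,0,0,1]]]' | sed -n '2p;5,6p'
python3 -m handwheel '[[[0,0,-1,0,0,0,1],[0,0,-1,0,0,0,1],[0,0,-0.96,0,0,0,1],[0,0,0,0,0,0,1],[0,0,0,0,0,0,1]]]' 
python3 - <<'E'
from h import *
s=get_state(); print(s['time_s'],np.round(s['position'],4),np.round(s['ee_rot'],4))
i,K,T=shot('wrist','w3')
cv2.imwrite('pics/w3c.png',cv2.resize(i[100:340,160:480],None,fx=2.5,fy=2.5,interpolation=cv2.INTER_CUBIC)[:,:,::-1])
E
```

```text
[ 0.74384812 -0.24250056  0.105     ]
[ 0.74025943 -0.24495203  0.105     ]
position: [0.6466, -0.1636, 0.1851]
finger_gap: 0.0159
grasp_force: 40.0
time_s: 9.07
position: [0.6472, -0.1656, 0.1127]
ee_rot: [[0.033, 0.999, 0.001], [0.999, -0.033, -0.0], [-0.0, 0.001, -1.0]]
contact_force: [0.7, 0.3, -4.7]
finger_gap: 0.0158
grasp_force: 40.0
9.075 [ 0.6472 -0.1656  0.1127] [[ 3.290e-02  9.995e-01  6.000e-04]
 [ 9.995e-01 -3.290e-02 -1.000e-04]
 [-1.000e-04  6.000e-04 -1.000e+00]]
```

View pics/w3c.png

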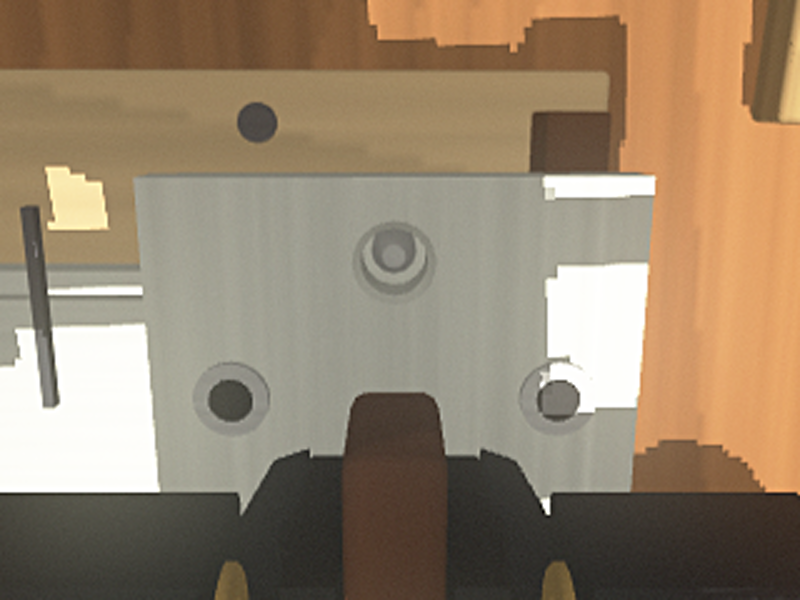

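The crop shows the pin's tip at (394,256) through the template's +y hole, whose ring is centred at (395,258). So it is nearly on target.

```bash
python3 - <<'E'
from h import *
i,K,T=load('w3'); u=lambda x,y:(x/2.5+160,y/2.5+100)
h=ray(K,T,u(395,258),.0962); p=ray(K,T,u(394,256),.064); print(h,p,p-h)
a,b=ray(K,T,u(136,178),.0962),ray(K,T,u(655,178),.0962); print(np.degrees(np.arctan2(*(b-a)[[1,0]])),np.linalg.norm(a-b),(a+b)/2)
a,b=ray(K,T,u(0,70),.018),ray(K,T,u(608,72),.018); print('base edge',np.degrees(np.arctan2(*(b-a)[[1,0]])),a,b)
E
```

```text
[ 0.64891294 -0.12171836  0.0962    ] [ 0.64859505 -0.12656896  0.064     ] [-0.00031789 -0.0048506  -0.0322    ]
-1.987645963667911 0.08947185167977534 [ 0.64948408 -0.10783736  0.0962    ]
base edge -2.1625956974046527 [ 0.55045461 -0.08323932  0.018     ] [ 0.70412843 -0.0890424   0.018     ]
```

```bash
python3 -m handwheel '[[[0,-0.176,0,0,0,-0.03,1],[0,0,-0.4,0,0,0,1],[0,0,-0.32,0,0,0,1],[0,0,0,0,0,0,1],[0,0,0,0,0,0,1]]]' 
python3 - <<'E'
from h import *
s=get_state(); print(s['time_s'],np.round(s['position'],4),np.round(s['ee_rot'],4))
i,K,T=shot('wrist','w4')
cv2.imwrite('pics/w4c.png',cv2.resize(i[150:260,260:380],None,fx=5,fy=5,interpolation=cv2.INTER_CUBIC)[:,:,::-1])
E
```

```text
time_s: 9.75
position: [0.6467, -0.1709, 0.0939]
ee_rot: [[0.037, 0.999, -0.0], [0.999, -0.037, 0.0], [0.0, -0.001, -1.0]]
contact_force: [0.6, -1.7, -4.7]
finger_gap: 0.0158
grasp_force: 40.0
9.75 [ 0.6467 -0.1709  0.0939] [[ 3.710e-02  9.993e-01 -5.000e-04]
 [ 9.993e-01 -3.710e-02  1.000e-04]
 [ 1.000e-04 -5.000e-04 -1.000e+00]]
```

View pics/w4c.png

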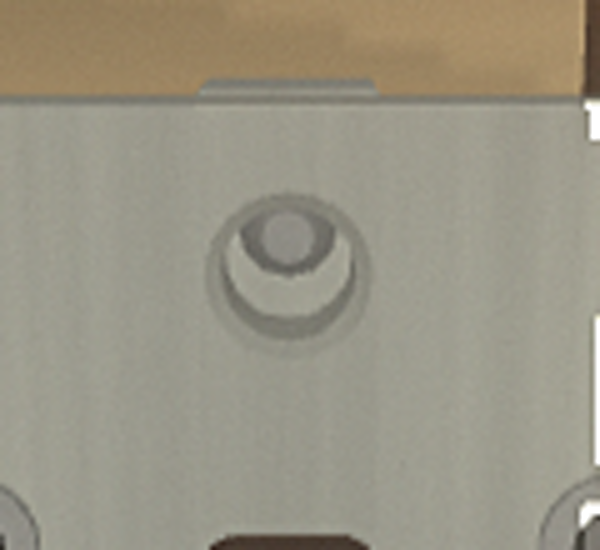

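The pin tip is at crop (288,237) and the hole ring's centre at (288,274). I'll compute the remaining offset.

```bash
python3 - <<'E'
from h import *
i,K,T=load('w4'); u=lambda x,y:(x/5+260,y/5+150)
h=ray(K,T,u(288,274),.0939-.0165); p=ray(K,T,u(288,237),.064); print(h,p,p-h)
E
```

```text
[ 0.64834213 -0.1277463   0.0774    ] [ 0.64838887 -0.1264374   0.064     ] [ 4.67399521e-05  1.30889749e-03 -1.34000000e-02]
```

```bash
python3 -m handwheel '[[[0,0.045,0,0,0,0,1],[0,0,-0.15,0,0,0,1],[0,0,-0.15,0,0,0,1],[0,0,-0.15,0,0,0,1],[0,0,0,0,0,0,1]]]' | sed -n '2p;4p;6p'
python3 -m handwheel '[[[0,0,-0.15,0,0,0,1],[0,0,-0.12,0,0,0,1],[0,0,0,0,0,0,1]]]' | sed -n '2p;4p;6p'
```

```text
position: [0.6463, -0.1696, 0.0822]
contact_force: [0.3, -0.5, -5.2]
grasp_force: 40.0
position: [0.6465, -0.1697, 0.0757]
contact_force: [1.1, 0.1, -5.5]
grasp_force: 40.0
```

No contact so far. I'll continue down the last 5 mm.

```bash
python3 -m handwheel '[[[0,0,-0.08,0,0,0,1],[0,0,-0.06,0,0,0,1],[0,0,0,0,0,0,1]]]' | sed -n '2p;4p;6p'
python3 -m handwheel '[[[0,0,-0.04,0,0,0,1],[0,0,0,0,0,0,1]]]' | sed -n '2p;4p;6p'
python3 -m handwheel '[[[0,0,-0.03,0,0,0,1],[0,0,0,0,0,0,1]]]' | sed -n '2p;4p;6p'
```

```text
position: [0.6467, -0.1698, 0.0725]
contact_force: [-0.7, 0.0, -4.6]
grasp_force: 40.0
position: [0.6468, -0.1698, 0.0716]
contact_force: [0.0, -0.2, -4.7]
grasp_force: 40.0
position: [0.6468, -0.1698, 0.0709]
contact_force: [-0.4, 0.4, -5.0]
grasp_force: 40.0
```

```bash
python3 -m handwheel '[[[0,0,-0.03,0,0,0,1],[0,0,0,0,0,0,1]]]' | sed -n '2p;4p'
python3 -m handwheel '[[[0,0,-0.03,0,0,0,1],[0,0,0,0,0,0,1]]]' | sed -n '2p;4p'
```

```text
position: [0.6469, -0.1699, 0.0707]
contact_force: [-1.5, 0.4, -1.6]
position: [0.6468, -0.1698, 0.0707]
contact_force: [-5.5, 1.8, 5.4]
```

Contact is at the expected seat height (z 0.0707). I'll release and lift.

```bash
python3 -m handwheel '[[[0,0,0,0,0,0,-0.2],[0,0,0,0,0,0,-0.2],[0,0,0,0,0,0,-0.2],[0,0,0,0,0,0,-0.2]]]' | sed -n '2p;4,6p'
python3 -m handwheel '[[[0,0,0.3,0,0,0,-0.2],[0,0,1,0,0,0,-0.2],[0,0,1,0,0,0,-0.2],[0,0,1,0,0,0,-0.2],[0,0,1,0,0,0,-0.2]]]' | sed -n '2p;4,6p'
python3 -m handwheel '[[[-0.6,-0.8,1,0,0,0,-0.2],[-0.6,-0.8,1,0,0,0,-0.2],[-0.6,-0.8,0,0,0,0,-0.2],[0,0,0,0,0,0,-0.2]]]' | sed -n '2p;4,6p'
python3 - <<'E'
from h import *
s=get_state(); print(s['time_s'],np.round(s['position'],4),np.round(s['ee_rot'],4))
i,K,T=shot('wrist','w5'); j,_,_=shot('scene','s5')
a=cv2.resize(i[0:300,100:460],(480,400)); b=cv2.resize(j[220:350,140:290],(461,400),interpolation=cv2.INTER_CUBIC)
cv2.imwrite('pics/c5.png',np.hstack([a[:, :400],b[:, :400]])[:,:,::-1])
E
```

```text
position: [0.6469, -0.1699, 0.0694]
contact_force: [0.2, 0.3, -0.1]
finger_gap: 0.0524
grasp_force: 0.0
position: [0.6469, -0.1698, 0.1784]
contact_force: [0.1, 0.3, 0.5]
finger_gap: 0.0529
grasp_force: 0.0
position: [0.6005, -0.2311, 0.2264]
contact_force: [0.3, -0.6, -0.3]
finger_gap: 0.0526
grasp_force: 0.0
13.8 [ 0.6005 -0.2311  0.2264] [[ 3.940e-02  9.992e-01 -7.000e-04]
 [ 9.992e-01 -3.940e-02  2.000e-04]
 [ 1.000e-04 -7.000e-04 -1.000e+00]]
```

View pics/c5.png

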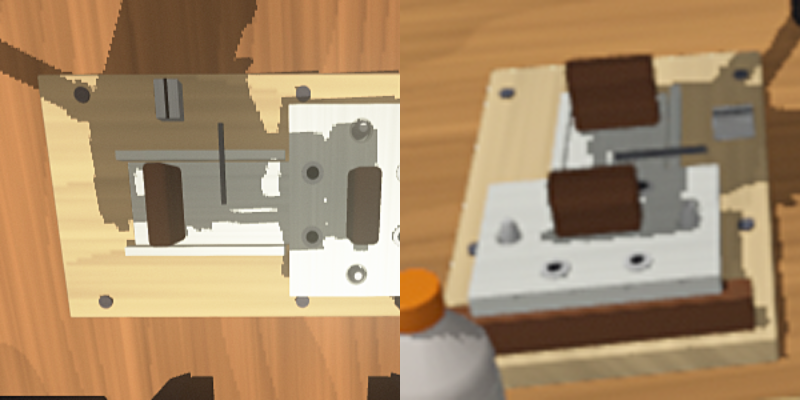

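The template lies flush, with both pins through it and its edge resting on the fence. The mark line is at panel (167,98) and the pointer at (222,160). Next I'll grasp the jaw grip.

```bash
python3 - <<'E'
from h import *
i,K,T=load('w5'); u=lambda x,y:(x*.75+100,y*.75)
o=np.array([.6470,-.1707]); a=np.radians(-2.13); ex=np.array([np.cos(a),np.sin(a)]); ey=np.array([-ex[1],ex[0]])
for n,c,z in[('line',(166,80),.032),('line',(169,118),.032),('ptr',(221,124),.034),('ptr',(223,203),.034),('pin',(362,126),.064),('pin',(357,269),.064),('grip',(165,163),.075),('g2',(165,247),.075)]:
    q=ray(K,T,u(*c),z); v=q[:2]-o; print(n,q,v@ex+.06,v@ey)
E
python3 -m handwheel '[[[-0.785,0.65,0,0,0,0,-0.2],[-0.785,0.65,0,0,0,0,-0.2],[-0.785,0.65,0,0,0,0,-0.2],[-0.785,0.65,0,0,0,0,-0.2],[0,0,0,0,0,0,-0.2]]]' | sed -n '2p'
python3 -m handwheel '[[[0,0,-1,0,0,0,-0.2],[0,0,-1,0,0,0,-0.2],[0,0,-1,0,0,0,-0.2],[0,0,-0.8,0,0,0,-0.2],[0,0,0,0,0,0,-0.2]]]' | sed -n '2p'
```

```text
line [ 0.52582802 -0.08864137  0.032     ] -0.06413813217635397 0.07749834007540597
line [ 0.52523041 -0.11137379  0.032     ] -0.0638904332687339 0.054759417878565204
ptr [ 0.55952619 -0.11673405  0.034     ] -0.02941912027315001 0.05067752404327669
ptr [ 0.5568012  -0.16707117  0.034     ] -0.030271354983309115 0.00027390735586390984
pin [ 0.6478365  -0.12549662  0.064     ] 0.05915585438411583 0.04520323729448532
pin [ 0.64466185 -0.21161038  0.064     ] 0.05918397818874328 -0.04096901381866551
grip [ 0.53034203 -0.14231814  0.075     ] -0.05763223216361561 0.02402642484681001
g2 [ 0.52474351 -0.19125212  0.075     ] -0.06140816057390969 -0.025081825684739253
position: [0.5222, -0.1631, 0.2257]
position: [0.5224, -0.1643, 0.1294]
```

```bash
python3 -m handwheel '[[[0,-0.05,-1,0,0,0,-0.2],[0,0,-1,0,0,0,-0.2],[0,0,-0.6,0,0,0,-0.2],[0,0,-0.37,0,0,0,-0.2],[0,0,0,0,0,0,-0.2]]]' | sed -n '2p;4,6p'
python3 -m handwheel '[[[0,0,0,0,0,0,1],[0,0,0,0,0,0,1],[0,0,0,0,0,0,1],[0,0,0,0,0,0,1],[0,0,0,0,0,0,1]]]' 40 | sed -n '2p;4,6p'
```

```text
position: [0.5233, -0.166, 0.0575]
contact_force: [0.3, 0.2, 0.9]
finger_gap: 0.0529
grasp_force: 0.0
position: [0.5217, -0.166, 0.0578]
contact_force: [-5.4, -0.3, 5.1]
finger_gap: 0.0131
grasp_force: 40.0
```

```bash
python3 -m handwheel '[[[-0.33,0.012,0,0,0,0,1],[-0.33,0.012,0,0,0,0,1],[-0.33,0.012,0,0,0,0,1],[-0.33,0.012,0,0,0,0,1],[0,0,0,0,0,0,1]]]' 50 | sed -n '2p;4,6p'
python3 -m handwheel '[[[0,0,0,0,0,0,1],[0,0,0,0,0,0,1]]]' | sed -n '2p;4,6p'
python3 - <<'E'
from h import *
s=get_state(); print(s['time_s'],np.round(s['position'],4),np.round(s['ee_rot'],4))
i,K,T=shot('wrist','w6'); j,_,_=shot('top','t6')
u=proj(K,T,[.5245,-.108,.033]).astype(int); print(u)
x0,y0=np.clip(u-[50,40],0,[540,400]); print(x0,y0)
cv2.imwrite('pics/w6c.png',cv2.resize(i[y0:y0+80,x0:x0+100],None,fx=7,fy=7,interpolation=cv2.INTER_CUBIC)[:,:,::-1])
E
```

```text
position: [0.4918, -0.1649, 0.0578]
contact_force: [7.0, 0.2, -6.7]
finger_gap: 0.0135
grasp_force: 50.1
position: [0.4923, -0.1649, 0.0578]
contact_force: [7.1, 0.1, -6.6]
finger_gap: 0.0136
grasp_force: 50.1
17.275 [ 0.4923 -0.1649  0.0578] [[ 3.730e-02  9.993e-01  4.900e-03]
 [ 9.993e-01 -3.730e-02 -7.000e-04]
 [-5.000e-04  4.900e-03 -1.000e+00]]
[383 169]
333 129
```

View pics/w6c.png

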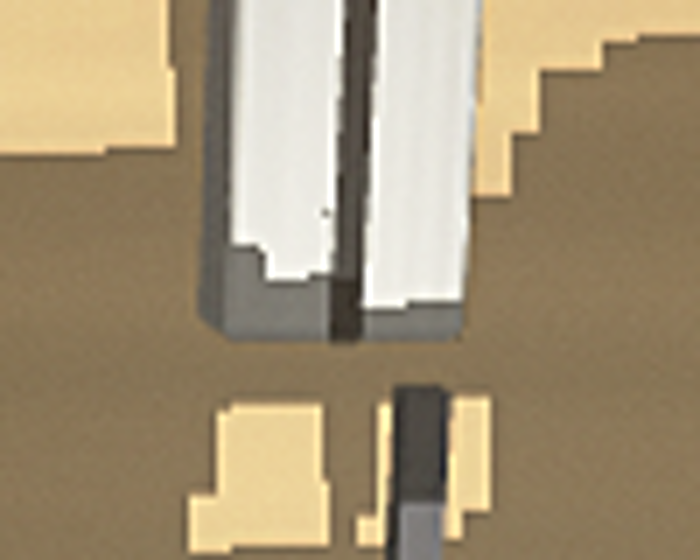

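The line ends at crop (346,340), running up to (357,30). The pointer's tip is centred at (422,390). It needs a little more pull.

```bash
python3 - <<'E'
from h import *
i,K,T=load('w6'); u=lambda x,y:(x/7+333,y/7+129)
a=np.radians(-2.13); ex=np.array([np.cos(a),np.sin(a)])
l1=ray(K,T,u(346,338),.032);l2=ray(K,T,u(359,20),.032);p=ray(K,T,u(422,390),.034);p3=ray(K,T,u(422,390),.033)
d=l2-l1;print('line yaw',np.degrees(np.arctan2(-d[0],d[1])),l1,l2,p,(p-l1)[:2]@ex,(p3-l1)[:2]@ex, (ray(K,T,u(447,390),.034)-ray(K,T,u(396,390),.034))[:2]@ex)
E
```

```text
line yaw -1.7110380604490303 [ 0.52434083 -0.11179763  0.032     ] [ 0.52493605 -0.09187208  0.032     ] [ 0.52896783 -0.11515366  0.034     ] 0.0047485388496230395 0.004970969758137973 0.00333262432818541
```

```bash
python3 -m handwheel '[[[-0.185,0.007,0,0,0,0,1],[0,0,0,0,0,0,1],[0,0,0,0,0,0,1],[0,0,0,0,0,0,1]]]' | sed -n '1,2p;4,6p'
python3 - <<'E'
from h import *
i,K,T=shot('wrist','w7')
u=proj(K,T,[.5245,-.113,.033]).astype(int)
x0,y0=u-[40,30]; print(x0,y0)
cv2.imwrite('pics/w7c.png',cv2.resize(i[y0:y0+60,x0:x0+80],None,fx=9,fy=9,interpolation=cv2.INTER_CUBIC)[:,:,::-1])
E
```

```text
time_s: 17.88
position: [0.4878, -0.1648, 0.0578]
contact_force: [7.6, 0.0, -6.8]
finger_gap: 0.0137
grasp_force: 50.1
353 150
```

View pics/w7c.png

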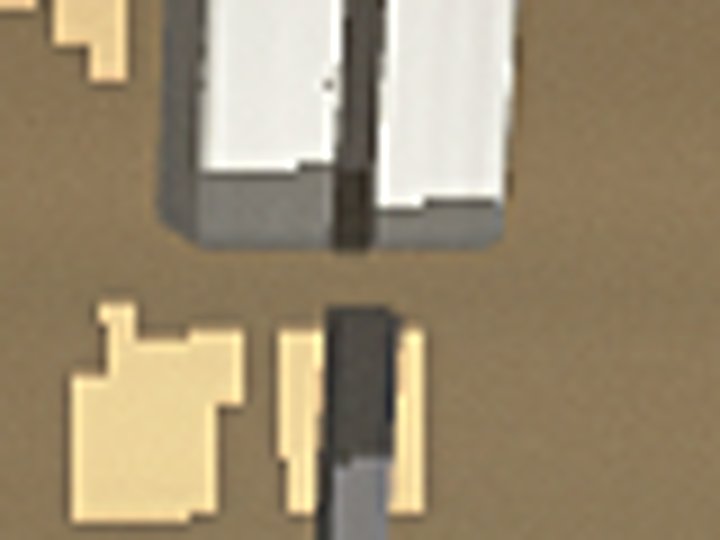

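Line bottom is at crop (353,245), pointer tip at (362,312).

```bash
python3 - <<'E'
from h import *
i,K,T=load('w7'); u=lambda x,y:(x/9+353,y/9+150)
a=np.radians(-2.1); ex=np.array([np.cos(a),np.sin(a)])
l1=ray(K,T,u(353.5,245),.032)
for c in[(362,315),(360.5,465)]:
    p=ray(K,T,u(*c),.034);print((p-l1)[:2]@ex)
E
```

```text
0.00019141862733916407
0.000548513079452467
```

```bash
python3 -m handwheel '[[[-0.012,0,0,0,0,0,1],[0,0,0,0,0,0,1],[0,0,0,0,0,0,1],[0,0,0,0,0,0,1],[0,0,0,0,0,0,1]]]' | sed -n '1,2p;4,6p'
python3 -c "
from bench import *
print(job_done())"
```

```text
time_s: 18.55
position: [0.4877, -0.1648, 0.0578]
contact_force: [8.4, 1.0, -7.7]
finger_gap: 0.0136
grasp_force: 50.1
the job is handed in; nothing more can be done
None
```

The job is handed in: the template is flush on the jig's pins and released, and the jaw is held with its pointer within about 0.5 mm of the line, at 18.6 s on the clock.

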